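# Clip the sample carrier onto the tester spindle

### The job

Take the fork tool out of its holder and use it to push the split clip sideways across the carrier disc onto the spindle until it snaps fully home in the spindle's groove; the spindle floats and gives way at first, so go by feel, never push with more than 25 N, and never touch the clip with the gripper itself. Then stand the fork upright in its holder again and let go, leaving the vials, the jar and the loose cap where they are.

Things in the scene. Friction and masses are not known exactly. Their poses are not given: they have to be found in the camera images.
- clip: Black plastic split clip (about 40 g), a horseshoe 6 mm thick, 38 mm wide, lying flat on the carrier disc. Origin: on its underside, centre of the seat, where the spindle axis ends up. x: towards its open mouth, which roughly faces the spindle; push it along +x; z up. The seat's back wall (x = -7.5 mm) meets the spindle when home: a hard stop. Slides easily
- clip_back (a point): On the clip's underside, middle of the flat back face to push on: 38 mm wide, 13 mm high, 16.5 mm behind the clip's origin. From it a tail 9 mm wide and 6 mm high runs on 16 mm backwards (-x). Axes as the clip's
- clip_mouth (a point): On the clip's underside, midway between the round lips (radius 3 mm) of its two springy arms, 7 mm ahead of the clip's origin. The lips stand 8 mm apart, must spread to 14 mm to pass the spindle (about 5 to 12 N of push) and snap shut behind it
- groove (a point): Spindle groove: on the spindle axis, at disc-top height (60 mm above the bench). Groove 14 mm in diameter, 8.5 mm high; above it a head 20 mm in diameter, its top 17.5 mm above the disc. The spindle floats in a slot: pushed along +x (about 2 N) it slides, without return, 6 to 36 mm until it meets a stop that cannot be seen; only there does the clip go on. Axes as the tester's
- tester: Fixed white powder tester: housing 240 x 240 x 50 mm, on it a flat aluminium carrier disc of radius 105 mm, top at 60 mm, with a slot along x in which the spindle stands, up to 28 mm either side of the centre. Origin: under the disc's centre, at bench height. x: along the slot, the way to push. The clip starts 58 to 64 mm behind the centre (-x), up to 8 mm aside, turned up to 0.25 rad
- fork: Fork tool (80 to 150 g), 96 mm tall, upright, tines down, in its holder. Origin: centre of the foot, at the tines' bottom; z up. Two steel tines 10 mm (x) by 8 mm (y), 30 mm long, centred at y = -12 and +12 mm, 16 mm clear between: they straddle the clip's tail and press on its back face. Same front and back. Crossbar 32 mm wide at 30 to 40 mm height
- fork_grip (a point): Place to grip the fork: middle of its grey handle, 58 mm above the foot. Handle 20 mm (x) by 24 mm (y), from 38 to 96 mm above the foot. Gripped across x, the pads carry the push squarely; grip hard. Axes as the fork's
- well (a point): Centre of the floor of the holder's well, 10 mm above the bench. x, y along the well's short and long sides, as the fork's x, y when it stands there with its foot on the floor
- holder: Fixed grey fork holder, base 70 x 90 x 10 mm; on it a rectangular well 15 mm (x) by 38 mm (y) inside, 26 mm deep, its rim 36 mm above the bench (fork foot: 10 by 32 mm). Origin: centre of the underside
- vial_a: White vial, blue cap, radius 15 mm, 45 mm tall, standing on the disc beyond the spindle; bystander. Origin: centre of its underside
- vial_b: Second such vial, on the other side; bystander. Origin: centre of its underside
- sample_jar: White jar, blue cap, radius 30 mm, 85 mm tall, on the bench; bystander. Origin: centre of its underside
- loose_cap: Loose blue cap, radius 24 mm, 14 mm high, on the bench; bystander. Origin: centre of its underside

How it is judged:
By the outcome, as a careful person would: the job done as asked, in the order asked, and still so for the second after the job is handed in, with the robot touching nothing.
It also fails if it takes over 54 s, if anything falls off the work surface, if the arm or the gripper's body presses on something with over 40 N, if the wrist force passes 120 N, or if a joint passes its speed limit or range.

### The arm

A 7-joint arm with a two-finger parallel gripper is mounted at the origin on the work surface. World frame = base frame: x ahead of the robot, y to its left, z up, the work surface at z = 0. Lengths are in m, angles in degrees, forces in N, time in s.
With the tool pointing down it reaches from about 0.425 to 0.875 m from the base axis. Payload 4.7 kg.
Tool frame: the origin (TCP) lies between the finger pads; the fingertips stand 8 mm ahead of it and the grasp point (between the pads) lies 11 mm behind it; z points along the fingers, y is the line along which they close (so a half turn about z gives the same grasp; the last joint's range is limited). The gripper opens to 87 mm and grips with 3 to 60 N. Pads are 19 mm wide; open, the fingers measure 117 mm over their backs; the gripper's body (75 mm by 190 mm) begins 51 mm behind the grasp point.
Start: joints at [-64.853, 18.392, -4.016, 83.108, 1.295, 78.541, -3.26], TCP at [0.268, 0.592, 0.231] pointing down, gripper open.
Joint ranges: [-163.93, 163.93], [-17.29, 119.83], [-79.2, 71.16], [3.27, 140.29], [-89.18, 269.18], [5.43, 117.66], [-154.24, 154.24]. Speed limits (degrees/s): [147.25, 147.25, 180, 180, 180, 180, 180].

### API

Orientations are given as [roll, pitch, yaw] about the fixed x, y, z axes, in that order (R = Rz(yaw) Ry(pitch) Rx(roll)).
In Python, from cell import env, viewer gives the robot as it stands. The module is installed in compiled form; this text tells all that it offers.
- The arm moves only by the tool arm_command, never from a script. Its argument "series" is a list of rows, each a list of 2 entries, a list of its own where there are three numbers: the shift along the tool's x, y, z in mm, then the turn about the tool's z in rad. A call has exactly 5 rows; each row is the pose to reach, as a shift and turn from the pose commanded when the call began, along the tool's axes at that moment; what a row does not reach only later rows make up. A row lasts 1/10 s, in which the tool goes at most 50 mm and 8.59 degrees, less where a joint would pass 70% of its speed; a pose out of reach is approached as far as the arm can. A call with a gripper value outside its range is refused whole. "grip" is the gripper command: -1 is fully open, 1 is shut, values between are in proportion, set as the call begins (left out, the last holds). The fingers move at their own pace and stop on an object; "grip_force" is the grip in N (left out, the last holds). Time passes only in rows, so rows that repeat a pose let the fingers close, or fill a call up. It gives the time, the measured TCP pose, the force, the opening and the grip force at its end, in the units of the state.
- env.get_obs(): the state, without advancing time (a new reading comes with each control period).
- viewer.read_camera(name): name is "scene" or "top" or "wrist"; returns (picture, depth): 384x512x3 uint8, blue, green, red; 384x512 float32, m along the optical axis (not along the pixel's ray), 0 where there is no reading.
- viewer.calibration(name): a dict with "K" (3x3 intrinsics, pixels), "T" (4x4, takes a point from camera to world coordinates); the wrist camera has in their place "hand_eye" (4x4, takes a point from camera to tool coordinates, whose origin is the TCP and whose axes are the flange's). Camera axes: x right, y up, looking along -z (the intrinsics and any distortion apply to the point x, -y, -z); pixel columns grow to the right and rows downward; lengths in m; the calibration is good to about 2 mm. A picture is of the moment at which its call begins: read the wrist's pose just before it. calibration takes no time and is no camera call.
- env.sign_off(): hands the job in; it is judged then, once.
The state is a dict: "time_s": time; "qpos": joint angles; "joint_velocities": joint speeds; "effort": joint torques, N m; "tool_pos": TCP position; "tool_rot": TCP orientation; "force": force on the tool from outside, world axes, zero at the start; "wrist_torque": the same for the moment, N m; "grip_width": finger opening in m; "grasp_force": force on a finger pad.
Only numpy, scipy, OpenCV 4.12 (cv2) and the standard library are available. Lean on these libraries where they do the work, as an engineer would, in place of code of your own. Each camera call takes 0.05 s, during which the arm holds its last target. There are 200 camera calls.

## Working session

There is one attempt and no reset: what is moved stays moved. The work goes in short steps, Python scripts to look and compute and a tool call to move; the robot and the scene stay as the last step left them, time stands still between calls to the robot, and variables do not carry over. Pictures are saved under pics/ and viewed, at most 10 in all, crops included, and the job is handed in when it is done.

Besides the shell and the picture viewer there is one more tool, called by a JSON object that holds its "op" and its "data". arm_command: Moves the arm, as the interface text tells. Its arguments: {"type":"object","properties":{"series":{"type":"array"},"grip":{"type":"number"},"grip_force":{"type":"number"}},"required":["series"]}

```bash
mkdir -p pics
python3 - <<'E'
from cell import env, viewer
import cv2,numpy as np
np.set_printoptions(precision=4,suppress=True)
o=env.get_obs(); print(o)
for n in ("scene","top"):
    p,d=viewer.read_camera(n); cv2.imwrite(f"pics/{n}0.png",p); np.savez(f"{n}0.npz",p=p,d=d); print(n,viewer.calibration(n))
print(viewer.calibration("wrist"))
E
```

```text
{'time_s': 0.0, 'qpos': array([-64.8555,  18.4403,  -4.0156,  83.1751,   1.294 ,  78.5417,
        -3.2603]), 'joint_velocities': array([ 0.1193, -0.1056,  0.0132,  0.0356, -0.0368, -0.0362, -0.0803]), 'effort': array([ -0.0003, -49.1288,  -0.4041, -31.2534,  -0.0641,   0.0436,
         0.0001]), 'tool_pos': array([0.2677, 0.5917, 0.2294]), 'tool_rot': array([-179.8881,    0.0048,  155.6648]), 'force': array([-0.4727, -0.1793, -1.0542]), 'wrist_torque': array([-0.0071,  0.0731, -0.0049]), 'grasp_force': 0.0, 'grip_width': 0.08752968196072326}
scene {'K': array([[419.0133,   0.    , 254.6322],
       [  0.    , 419.0133, 192.97  ],
       [  0.    ,   0.    ,   1.    ]]), 'T': array([[-0.4634, -0.6111,  0.6417,  1.0123],
       [ 0.886 , -0.3309,  0.3247,  0.1866],
       [ 0.0139,  0.719 ,  0.6948,  0.6054],
       [ 0.    ,  0.    ,  0.    ,  1.    ]])}
top {'K': array([[411.5798,   0.    , 262.3334],
       [  0.    , 411.5798, 186.7177],
       [  0.    ,   0.    ,   1.    ]]), 'T': array([[-0.0277,  0.9926, -0.1183,  0.4257],
       [-0.9994, -0.0252,  0.0223, -0.0375],
       [ 0.0192,  0.1188,  0.9927,  0.9452],
       [ 0.    ,  0.    ,  0.    ,  1.    ]])}
{'K': array([[319.9512,   0.    , 255.7439],
       [  0.    , 319.9512, 188.9893],
       [  0.    ,   0.    ,   1.    ]]), 'hand_eye': array([[ 0.0005,  0.9573,  0.2892,  0.0801],
       [ 1.    , -0.0006,  0.0004, -0.0007],
       [ 0.0006,  0.2892, -0.9573, -0.1535],
       [ 0.    ,  0.    ,  0.    ,  1.    ]])}
```

View pics/top0.png

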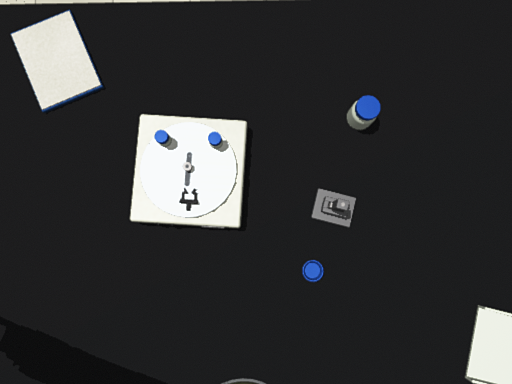

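View pics/scene0.png

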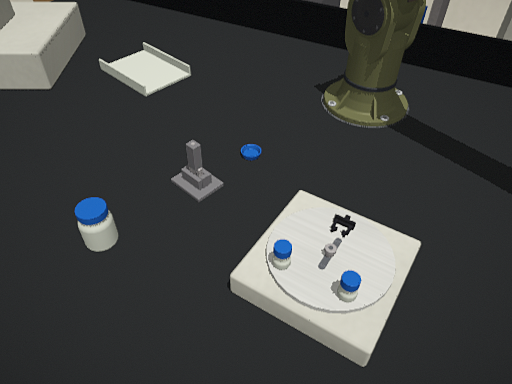

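The top view shows the tester around (189,170), the spindle at (187,167), the clip at (189,197), the holder with the fork at (335,207), the jar at (365,112) and the cap at (313,271). The scene view shows the same things: fork at (195,160), spindle at (330,249) and clip at (343,222).

```bash
cat > h.py <<'E'
import numpy as np,cv2
from scipy.spatial.transform import Rotation as R
from cell import env,viewer
np.set_printoptions(precision=4,suppress=True)
def tcp(o):
    M=np.eye(4);M[:3,:3]=R.from_euler('xyz',o['tool_rot'],degrees=True).as_matrix();M[:3,3]=o['tool_pos'];return M
def camT(n,o=None):
    c=viewer.calibration(n)
    return c['K'],(c['T'] if n!='wrist' else tcp(o)@c['hand_eye'])
def ray(K,T,uv):
    uv=np.atleast_2d(np.asarray(uv,float))
    d=np.c_[(uv[:,0]-K[0,2])/K[0,0],-(uv[:,1]-K[1,2])/K[1,1],-np.ones(len(uv))]
    return T[:3,3],d@T[:3,:3].T
def plane(K,T,uv,z):
    c,d=ray(K,T,uv);return c+d*((z-c[2])/d[:,2])[:,None]
def tri(r1,r2):
    (a,u),(b,v)=r1,r2;u=u[0]/np.linalg.norm(u[0]);v=v[0]/np.linalg.norm(v[0])
    s=np.linalg.lstsq(np.c_[u,-v],b-a,rcond=None)[0]
    p,q=a+s[0]*u,b+s[1]*v;return (p+q)/2,np.linalg.norm(p-q)
def cloud(K,T,d):
    v,u=np.mgrid[:d.shape[0],:d.shape[1]]
    c=np.stack([(u-K[0,2])/K[0,0]*d,-(v-K[1,2])/K[1,1]*d,-d],-1)
    P=c@T[:3,:3].T+T[:3,3];P[d<=0]=np.nan;return P
E
python3 - <<'E'
from h import *
z=np.load('top0.npz');p,d=z['p'],z['d'];K,T=camT('top');P=cloud(K,T,d)
for n,uv in dict(disc=(170,190),spind=(187,167),clip=(189,204),house=(140,215),vA=(162,136),vB=(215,138),jar=(368,106),cap=(313,271),hold=(320,215),forktop=(344,204),bench=(280,150)).items(): print(n,P[uv[1],uv[0]])
big=cv2.resize(p[90:300,120:400],None,fx=2.8,fy=2.8,interpolation=cv2.INTER_CUBIC);cv2.imwrite('pics/topc.png',big)
# housing square
g=p.min(2)
m=((g>150)&(P[...,2]>.03)).astype(np.uint8)
m[:, :110]=0;m[:,260:]=0
c=max(cv2.findContours(m,0,2)[0],key=cv2.contourArea)
h=cv2.convexHull(c);r=cv2.minAreaRect(h);print(r)
b=cv2.boxPoints(r);W=plane(K,T,b,.05);print(W,W.mean(0),np.linalg.norm(np.diff(W[:,:2],axis=0),axis=1),np.degrees(np.arctan2(*np.diff(W[:,:2],axis=0).T[::-1])))
E
```

```text
disc [0.5293 0.1421 0.0582]
spind [0.5756 0.1023 0.0764]
clip [0.4971 0.0998 0.0685]
house [0.4775 0.2081 0.0509]
vA [0.6375 0.1494 0.1037]
vB [0.6305 0.0393 0.1045]
jar [ 0.6985 -0.2907  0.0848]
cap [ 0.3436 -0.1677  0.0031]
hold [ 0.4689 -0.1877  0.0117]
forktop [ 0.4857 -0.2227  0.1066]
bench [ 0.6236 -0.1024  0.001 ]
((187.82301330566406, 170.65487670898438), (109.35724639892578, 107.62776184082031), 3.814074993133545)
[[ 0.4658  0.2304  0.05  ]
 [ 0.7039  0.2171  0.05  ]
 [ 0.6819 -0.0252  0.05  ]
 [ 0.4438 -0.0042  0.05  ]] [0.5738 0.1045 0.05  ] [0.2384 0.2432 0.239 ] [ -3.21   -95.1898 174.9738]
```

View pics/topc.png

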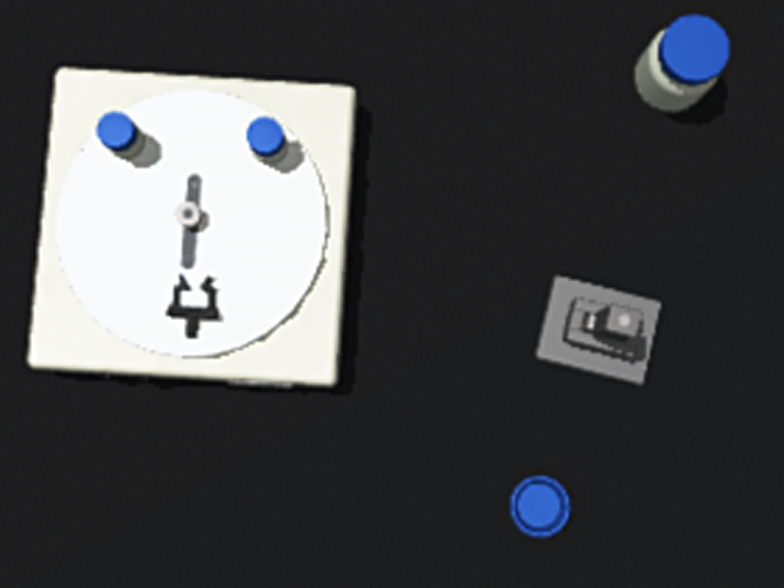

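The crop confirms it: the clip's mouth faces the spindle and its tail points to the base, and the fork stands in the holder's well. I'll go over the disc first to look closer.

{"op": "arm_command", "data": {"series": [[[-38,-29,0],0.1],[[-76,-58,0],0.22],[[-114,-87,0],0.34],[[-152,-116,0],0.46],[[-190,-145,0],0.58]], "grip": -1}}

```text
time_s: 0.6
tool_pos: [0.3818, 0.3798, 0.2302]
tool_rot: [-180.0, 0.0, 122.2]
force: [0.8, 0.4, 0.2]
grip_width: 0.087
grasp_force: 0.0
```

```bash
cat >> h.py <<'E'
def go(x,y,z,yaw):
    "shift (mm, tool axes) and turn (rad) from measured pose to a tool-down target"
    o=env.get_obs();M=tcp(o)
    s=M[:3,:3].T@(np.array([x,y,z])-M[:3,3])*1000
    t=-np.radians((yaw-o['tool_rot'][2]+180)%360-180)
    print('t',round(o['time_s'],2),'pos',o['tool_pos'],o['tool_rot'],'F',o['force'],'shift',s.round(1),'turn',round(t,3),'len',np.linalg.norm(s).round(1))
E
python3 -c "
from h import *
go(.53,.1,.25,86)"
```

```text
t 0.6 pos [0.3818 0.3798 0.2302] [-179.9799    0.0028  122.1532] F [0.8216 0.3684 0.1626] shift [-315.8  -23.4  -19.8] turn 0.631 len 317.3
```

{"op": "arm_command", "data": {"series": [[[-46,-4,-3],0.12],[[-92,-7,-6],0.24],[[-138,-10,-9],0.36],[[-184,-14,-12],0.48],[[-230,-17,-14],0.6]]}}

```text
time_s: 1.1
tool_pos: [0.4906, 0.1767, 0.2446]
tool_rot: [-180.0, -0.0, 87.8]
force: [0.9, 0.5, -0.3]
grip_width: 0.0868
grasp_force: 0.0
```

{"op": "arm_command", "data": {"series": [[[-45,45,0],0.03],[[-70,49,0],0.03],[[-72,49,0],0.03],[[-72,49,0],0.03],[[-72,49,0],0.03]]}}

```text
time_s: 1.6
tool_pos: [0.5361, 0.1065, 0.2442]
tool_rot: [-179.9, -0.0, 86.4]
force: [-0.5, -0.9, 0.7]
grip_width: 0.087
grasp_force: 0.0
```

Run:
```python
from h import *
o=env.get_obs();p,d=viewer.read_camera('wrist');print(o['tool_pos'],o['tool_rot'])
cv2.imwrite('pics/w1.png',p);np.savez('w1.npz',p=p,d=d,o=o)
```

```text
[0.5361 0.1065 0.2442] [-179.9475   -0.038    86.4408]
```

View pics/w1.png

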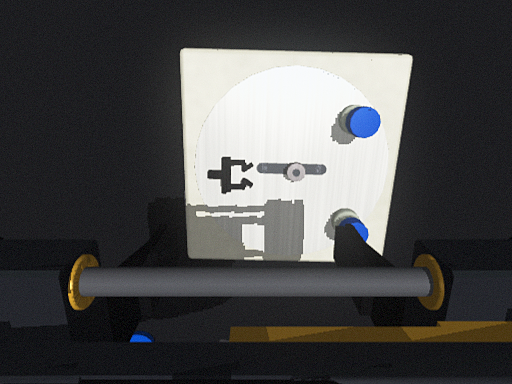

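The wrist view shows the disc with the clip at (232,174), spindle at (296,172), the slot running (258,168)-(326,170), and vials at (362,122) and (350,228); the gripper hides the lower part.

```bash
cat >> h.py <<'E'
def clipfit(K,T,p,box,name=None):
    u0,v0,u1,v1=box
    g=cv2.resize(p[v0:v1,u0:u1].max(2),None,fx=4,fy=4,interpolation=cv2.INTER_CUBIC)
    m=(g<75).astype(np.uint8)
    n,l,s,c=cv2.connectedComponentsWithStats(m);k=1+np.argmax(s[1:,4]);m=(l==k)
    if name: cv2.imwrite(name,cv2.resize(g,None,fx=2,fy=2))
    v,u=np.nonzero(m);W=plane(K,T,np.c_[(u+.5)/4-.5+u0,(v+.5)/4-.5+v0],.066)[:,:2]
    # axis: mirror symmetry by PCA-free search of yaw
    best=None
    for a in np.radians(np.arange(-25,25,.25)):
        Q=W@np.array([[np.cos(a),-np.sin(a)],[np.sin(a),np.cos(a)]])  # along,lateral
        H,_,_=np.histogram2d(Q[:,0],Q[:,1]-Q[:,1].mean(),bins=[50,61],range=[[Q[:,0].min(),Q[:,0].max()],[-.0244,.0244]])
        e=np.abs(H-H[:,::-1]).sum()
        if best is None or e<best[0]: best=(e,a,Q)
    e,a,Q=best
    lo,hi=np.percentile(Q[:,0],[.2,99.8]);tail=Q[Q[:,0]<lo+.012]
    w=[np.ptp(np.percentile(Q[(Q[:,0]>=lo+i*.002)&(Q[:,0]<lo+i*.002+.002)][:,1],[1,99])) for i in range(int((hi-lo)/.002))]
    print('yaw',np.degrees(a),'len',hi-lo,'along',lo,hi,'latmid',(Q[:,1].min()+Q[:,1].max())/2,'tailmid',(tail[:,1].min()+tail[:,1].max())/2,'w',np.array(w)*1e3)
    ct=np.array([lo,tail[:,1].mean()]);Rm=np.array([[np.cos(a),-np.sin(a)],[np.sin(a),np.cos(a)]])
    print('tail end',Rm@ct,'back',Rm@(ct+[.016,0]),'origin',Rm@(ct+[.0325,0]))
E
python3 - <<'E'
from h import *
z=np.load('w1.npz',allow_pickle=True);o=z['o'].item();K,T=camT('wrist',o)
clipfit(K,T,z['p'],(203,148,257,198),'pics/cw.png')
P=cloud(K,T,z['d']);print('z clip back/tail/disc/spindle',P[174,228],P[175,213],P[150,240],P[172,296])
z=np.load('top0.npz');K2,T2=camT('top')
clipfit(K2,T2,z['p'],(176,186,202,212))
# spindle triangulate
def sp(p,box):
    u0,v0,u1,v1=box;return p[v0:v1,u0:u1]
print('disc->slot ends wrist',plane(K,T,[(258,168.5),(326,170.5)],.06))
print(tri(ray(K,T,(295,171)),ray(K2,T2,(187,166.5))))
E
```

```text
yaw -5.0 len 0.04720868768823033 along 0.47256327041821783 0.5197719581064482 latmid 0.14617603530235784 tailmid 0.14705095709630556 w [ 8.236   8.5391  8.5375  8.5459  8.5476  8.545   8.5672 37.7752 38.8697
 38.5817 37.1047 37.1329 32.7852 31.3831 31.3893 31.3877 31.1064 30.8393
 31.3883 30.8715 22.3717 22.5992 26.2708]
tail end [0.4836 0.1053] back [0.4995 0.1039] origin [0.516  0.1024]
z clip back/tail/disc/spindle [0.5052 0.1036 0.065 ] [0.4891 0.1037 0.0658] [0.5196 0.1277 0.0592] [0.5766 0.1044 0.077 ]
yaw -1.5000000000000002 len 0.04501719982733099 along 0.4819473571224663 0.5269645569497973 latmid 0.11436416252291731 tailmid 0.11444191009039849 w [ 5.6609  5.8629  6.64    7.437   7.2152  6.9308 21.0021 28.2171 36.3269
 36.4108 35.1573 33.3478 31.4192 30.3773 29.3333 29.3325 29.8799 29.8837
 28.3208 24.1061 21.825  22.4483]
tail end [0.4848 0.102 ] back [0.5008 0.1016] origin [0.5173 0.1012]
disc->slot ends wrist [[0.5376 0.1065 0.06  ]
 [0.611  0.0998 0.06  ]]
(array([0.5771, 0.1035, 0.0696]), np.float64(0.0014546861156679225))
```

View pics/cw.png

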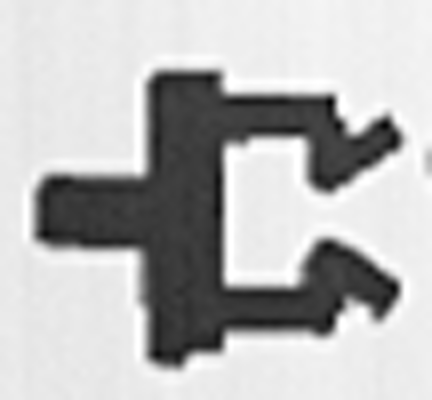

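The crop shows the clip whole, tail left at (40,210), lips right at (330,185)/(330,240). It lies nearly along the slot, about 5 mm to the side of it. Now the fork.

{"op": "arm_command", "data": {"series": [[[-48,-5,0],0.03],[[-96,-10,0],0.06],[[-144,-15,0],0.1],[[-192,-21,0],0.13],[[-240,-26,0],0.16]]}}

```text
time_s: 2.15
tool_pos: [0.4952, -0.1328, 0.2447]
tool_rot: [180.0, -0.1, 77.3]
force: [1.2, 0.3, -0.1]
grip_width: 0.087
grasp_force: 0.0
```

{"op": "arm_command", "data": {"series": [[[-45,-15,0],0],[[-55,-16,0],0],[[-55,-16,0],0],[[-55,-16,0],0],[[-55,-16,0],0]]}}

```text
time_s: 2.65
tool_pos: [0.4687, -0.1803, 0.2444]
tool_rot: [-180.0, -0.0, 77.4]
force: [0.2, 0.3, -0.2]
grip_width: 0.087
grasp_force: 0.0
```

Run:
```python
from h import *
o=env.get_obs();p,d=viewer.read_camera('wrist');print(o['time_s'],o['tool_pos'],o['tool_rot'])
cv2.imwrite('pics/w2.png',p);np.savez('w2.npz',p=p,d=d,o=o)
```

```text
2.65 [ 0.4687 -0.1803  0.2444] [-179.9897   -0.0222   77.4245]
```

View pics/w2.png

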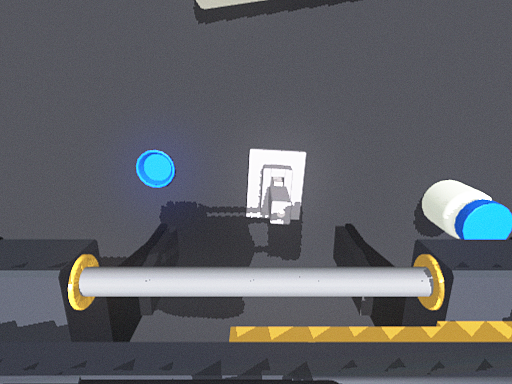

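The wrist view shows the holder base at (275,185), fork top around (280,205) with the well rim around it, the cap at (155,168) and the jar at (470,215). I'll shift directly above the fork for a second view.

{"op": "arm_command", "data": {"series": [[[-20,12,0],0],[[-38,24,0],0],[[-38,24,0],0],[[-38,24,0],0],[[-38,24,0],0]]}}

```text
time_s: 3.2
tool_pos: [0.4829, -0.2237, 0.2443]
tool_rot: [-180.0, -0.0, 77.3]
force: [-0.4, 0.3, -0.3]
grip_width: 0.087
grasp_force: 0.0
```

Run:
```python
from h import *
o=env.get_obs();p,d=viewer.read_camera('wrist');print(o['time_s'],o['tool_pos'],o['tool_rot'])
np.savez('w3.npz',p=p,d=d,o=o)
c=p[90:230,190:350];cv2.imwrite('pics/w3.png',cv2.resize(c,None,fx=4,fy=4,interpolation=cv2.INTER_CUBIC))
for n in ('w2','w3'):
    z=np.load(n+'.npz',allow_pickle=True);K,T=camT('wrist',z['o'].item());P=cloud(K,T,z['d'])
    near=np.hypot(P[...,0]-.485,P[...,1]+.215)<.09
    near[235:]=False
    for nm,a,b in (('top',.085,.125),('rim',.028,.042),('base',.005,.016)):
        m=near&(P[...,2]>a)&(P[...,2]<b)
        if m.sum()<8: continue
        Q=P[m];r=cv2.minAreaRect((Q[:,:2]*1000).astype(np.float32))
        print(n,nm,m.sum(),'z',np.median(Q[:,2]),'rect c',r[0],'size',r[1],'ang',r[2])
```

```text
3.2 [ 0.4829 -0.2237  0.2443] [-179.9587   -0.0352   77.2972]
w2 top 596 z 0.10487737727143195 rect c (484.2744445800781, -217.62750244140625) size (24.224857330322266, 20.21678352355957) ang 74.04755401611328
w2 rim 690 z 0.03500059028659494 rect c (484.1871643066406, -217.6458740234375) size (55.77482986450195, 35.07733154296875) ang 74.1278076171875
w2 base 2212 z 0.009174595073314668 rect c (484.2559814453125, -217.70660400390625) size (89.73389434814453, 70.20919036865234) ang 74.12152862548828
w3 top 586 z 0.10504107558849032 rect c (484.16107177734375, -217.980224609375) size (24.529626846313477, 19.92594337463379) ang 73.74267578125
w3 rim 731 z 0.03502552115362595 rect c (484.1432189941406, -217.81631469726562) size (55.80467987060547, 34.963783264160156) ang 74.07544708251953
w3 base 2556 z 0.00910971952460321 rect c (483.960693359375, -218.20289611816406) size (90.7326431274414, 70.06472778320312) ang 74.0337905883789
```

View pics/w3.png

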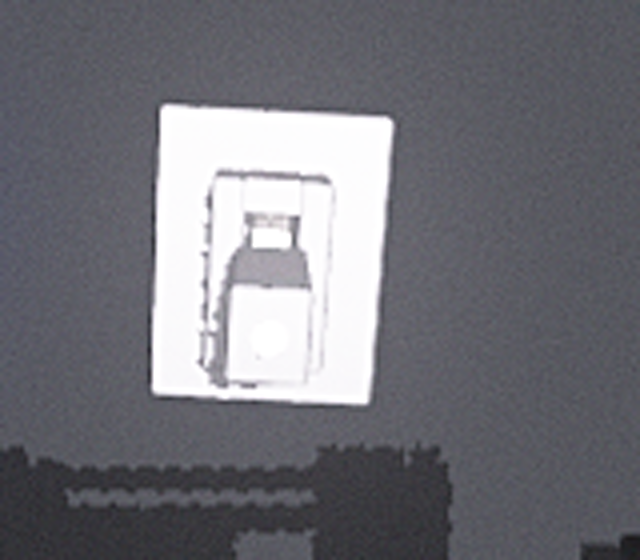

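The crop shows the holder from above, with the fork handle top at (270,335) and the well rim round it; fork centre at (484.2,-217.8) mm and yaw -16°, agreed by two views. Align and go down.

{"op": "arm_command", "data": {"series": [[[6,0,10],0.058],[[6,0,50],0.058],[[6,0,95],0.058],[[6,0,135],0.058],[[6,0,150],0.058]]}}

```text
time_s: 3.75
tool_pos: [0.4815, -0.2173, 0.091]
tool_rot: [-179.6, -0.0, 73.9]
force: [-0.2, 0.6, -0.6]
grip_width: 0.0872
grasp_force: 0.0
```

```bash
python3 -c "
from h import *
go(.4842,-.2178,.0575,74)"
```

```text
t 3.75 pos [ 0.4815 -0.2173  0.091 ] [-179.6435   -0.0244   73.9225] F [-0.2034  0.5553 -0.6057] shift [ 0.3  2.9 33.5] turn -0.001 len 33.6
```

{"op": "arm_command", "data": {"series": [[[0,1,15],0],[[0,1,28],0],[[0,1,35],0],[[0,1,36],0],[[0,1,36],0]]}}

```text
time_s: 4.25
tool_pos: [0.4855, -0.2201, 0.0592]
tool_rot: [179.9, -0.0, 73.8]
force: [-0.2, -0.8, 0.3]
grip_width: 0.0866
grasp_force: 0.0
```

```bash
python3 -c "
from h import *
go(.4842,-.2178,.0575,74)"
```

```text
t 4.25 pos [ 0.4855 -0.2201  0.0592] [179.9301  -0.0075  73.8364] F [-0.2469 -0.7559  0.3155] shift [ 1.8 -1.9  1.7] turn -0.003 len 3.1
```

{"op": "arm_command", "data": {"series": [[[1,-2,1],0],[[1,-2,1],0],[[1,-2,1],0],[[1,-2,1],0],[[1,-2,1],0]], "grip": 1, "grip_force": 55}}

```text
time_s: 4.75
tool_pos: [0.4834, -0.2182, 0.0577]
tool_rot: [180.0, -0.0, 73.8]
force: [0.1, -0.3, -0.7]
grip_width: 0.055
grasp_force: 0.0
```

{"op": "arm_command", "data": {"series": [[[0,0,0],0],[[0,0,0],0],[[0,0,0],0],[[0,0,0],0],[[0,0,0],0]]}}

```text
time_s: 5.25
tool_pos: [0.4834, -0.2183, 0.0576]
tool_rot: [180.0, -0.0, 73.8]
force: [0.4, 0.2, 0.8]
grip_width: 0.0199
grasp_force: 55.0
```

```bash
python3 -c "
from h import *
for i in range(1): go(.4842,-.2178,.0575,74)"
```

```text
t 5.25 pos [ 0.4834 -0.2183  0.0576] [179.9858  -0.0004  73.8438] F [0.4015 0.192  0.7518] shift [0.7 0.6 0.1] turn -0.003 len 1.0
```

{"op": "arm_command", "data": {"series": [[[0,0,-5],0],[[0,0,-25],0],[[0,0,-55],0],[[0,0,-95],0],[[0,0,-135],0]]}}

```text
time_s: 5.75
tool_pos: [0.4825, -0.2182, 0.1938]
tool_rot: [-179.9, 0.0, 73.8]
force: [1.0, -0.2, -1.1]
grip_width: 0.0193
grasp_force: 55.0
```

```bash
python3 -c "
from h import *
print(env.get_obs()['grip_width'],env.get_obs()['grasp_force'])
go(.4845,.105,.19,86)"
```

```text
0.01929372316282222 54.99955150298774
t 5.75 pos [ 0.4825 -0.2182  0.1938] [-179.9333    0.0057   73.8177] F [ 1.0044 -0.2353 -1.0929] shift [311.  -88.2   3.8] turn -0.213 len 323.3
```

{"op": "arm_command", "data": {"series": [[[20,-6,0],-0.02],[[60,-17,0],-0.06],[[102,-29,0],-0.1],[[146,-41,0],-0.14],[[190,-54,0],-0.18]]}}

```text
time_s: 6.25
tool_pos: [0.4839, -0.0193, 0.193]
tool_rot: [180.0, -0.0, 84.2]
force: [0.2, 0.0, -1.9]
grip_width: 0.0198
grasp_force: 55.0
```

```bash
python3 -c "
from h import *
go(.4845,.105,.18,86)"
```

```text
t 6.25 pos [ 0.4839 -0.0193  0.193 ] [179.9643  -0.0259  84.2045] F [ 0.1528  0.0128 -1.9036] shift [123.7 -12.   13. ] turn -0.031 len 125.0
```

{"op": "arm_command", "data": {"series": [[[40,-4,2],-0.03],[[80,-8,6],-0.03],[[112,-11,10],-0.03],[[124,-12,13],-0.03],[[124,-12,13],-0.03]]}}

```text
time_s: 6.75
tool_pos: [0.4844, 0.1052, 0.1791]
tool_rot: [-179.9, 0.0, 86.1]
force: [-0.9, -0.6, -1.9]
grip_width: 0.0199
grasp_force: 55.0
```

Run:
```python
from h import *
go(.4845,.105,.16,86)
o=env.get_obs();p,d=viewer.read_camera('wrist')
np.savez('w4.npz',p=p,d=d,o=o);K,T=camT('wrist',o)
cv2.imwrite('pics/w4.png',p)
def px(P):
    q=np.linalg.inv(T)@np.r_[P,1];return q[0]/-q[2]*K[0,0]+K[0,2],-q[1]/-q[2]*K[1,1]+K[1,2]
print(px([.4836,.1053,.066]),px([.516,.1025,.066]),px([.577,.103,.077]))
```

```text
t 6.75 pos [0.4844 0.1052 0.1791] [-179.9364    0.0435   86.0688] F [-0.8767 -0.5637 -1.859 ] shift [-0.2  0.2 19.1] turn 0.001 len 19.1
(np.float64(255.92269780276933), np.float64(187.06801019913362)) (np.float64(293.32508896465146), np.float64(187.7339229329542)) (np.float64(368.1077039281662), np.float64(186.2064628312618))
```

View pics/w4.png

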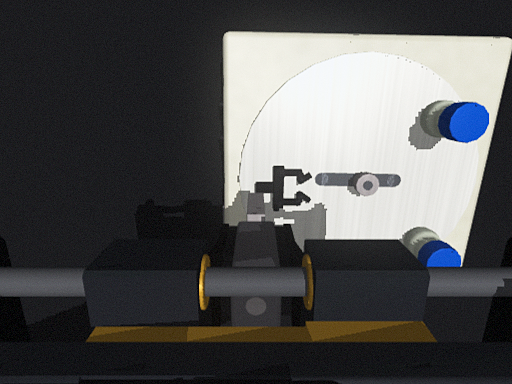

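The view shows the fork held with its far tine at (255,207), the clip ahead at (285,187) just where predicted, and the spindle at (368,185).

Run:
```python
from h import *
z=np.load('w4.npz',allow_pickle=True);o=z['o'].item();K,T=camT('wrist',o);p=z['p']
clipfit(K,T,p,(248,160,314,214))
P=cloud(K,T,z['d']);Q=(P.reshape(-1,3)-o['tool_pos'])@tcp(o)[:3,:3]  # tool coords
m=(np.abs(Q[:,1])<.025)&(np.abs(Q[:,0])<.03)&(Q[:,2]>.012)&(Q[:,2]<.06)
q=Q[m]*1000
for a in range(12,60,8):
    s=q[(q[:,2]>=a)&(q[:,2]<a+8)]
    if len(s): print(a,len(s),'x',np.percentile(s[:,0],[2,98]),'y',np.percentile(s[:,1],[2,50,98]))
# spindle head top at ~z .0775
g=p[:,:,:].max(2)
print('slot',plane(K,T,[(317,179.5),(400,180.5)],.06),'spindle',plane(K,T,(368.5,185.5),.0775))
```

```text
yaw -4.0 len 0.04751115216219981 along 0.47438781835849353 0.5218989705206933 latmid 0.13742398965865602 tailmid 0.13849112562261878 w [ 9.5205  9.5198  9.521   9.5208  9.2908  9.2907  9.2906 38.3427 39.9802
 40.2148 39.27   37.3789 32.1595 31.7208 31.7211 31.7193 31.7201 31.7184
 31.876  31.1705 25.3836 23.4567 25.837 ]
tail end [0.4829 0.1053] back [0.4989 0.1042] origin [0.5153 0.103 ]
12 91 x [15.7936 16.8009] y [-5.6698 -0.6026  3.8863]
20 74 x [15.7502 16.7898] y [-5.8856 -1.1899  3.5286]
28 66 x [15.9144 16.8338] y [-5.5026 -0.9006  3.6876]
36 60 x [16.0745 16.8406] y [-5.6944 -1.2305  3.8345]
44 28 x [15.8443 16.5749] y [-5.4666 -0.5962  3.6243]
slot [[0.5377 0.1068 0.06  ]
 [0.6107 0.101  0.06  ]] spindle [[0.5771 0.1038 0.0775]]
```

{"op": "arm_command", "data": {"series": [[[0,0,15],0],[[0,0,35],0],[[0,0,50],0],[[0,0,58],0],[[0,0,62],0]]}}

```text
time_s: 7.3
tool_pos: [0.485, 0.102, 0.1172]
tool_rot: [-180.0, 0.0, 85.7]
force: [0.0, -0.0, -0.6]
grip_width: 0.0197
grasp_force: 55.0
```

```bash
python3 -c "
from h import *
go(.4843,.105,.110,86)"
```

```text
t 7.3 pos [0.485  0.102  0.1172] [-179.9753    0.0422   85.7211] F [ 0.0077 -0.007  -0.6019] shift [ 3.  -0.9  7.2] turn -0.005 len 7.9
```

{"op": "arm_command", "data": {"series": [[[0,0,0],0],[[0,0,0],0],[[0,0,0],0],[[0,0,0],0],[[0,0,0],0]]}}

```text
time_s: 7.8
tool_pos: [0.4852, 0.104, 0.1179]
tool_rot: [180.0, -0.0, 85.9]
force: [-0.0, -0.2, -0.2]
grip_width: 0.0196
grasp_force: 55.0
```

{"op": "arm_command", "data": {"series": [[[1,-1,0],0],[[1,-1,1],0],[[1,-1,4],0],[[1,-1,7],0],[[1,-1,8],0]]}}

```text
time_s: 8.3
tool_pos: [0.4837, 0.1048, 0.109]
tool_rot: [-180.0, 0.0, 85.9]
force: [0.7, -0.9, -1.1]
grip_width: 0.0197
grasp_force: 55.0
```

{"op": "arm_command", "data": {"series": [[[0,0,0],0],[[0,0,0],0],[[0,0,0],0],[[0,0,0],0],[[0,0,0],0]]}}

```text
time_s: 8.8
tool_pos: [0.4841, 0.1049, 0.1097]
tool_rot: [180.0, -0.0, 85.9]
force: [0.2, -0.9, -0.4]
grip_width: 0.0198
grasp_force: 55.0
```

Run:
```python
from h import *
go(.505,.1038,.110,85.5)
o=env.get_obs();p,d=viewer.read_camera('wrist')
np.savez('w5.npz',p=p,d=d,o=o)
c=p[100:280,200:420];cv2.imwrite('pics/w5.png',cv2.resize(c,None,fx=3,fy=3,interpolation=cv2.INTER_CUBIC))
```

```text
t 8.8 pos [0.4841 0.1049 0.1097] [179.9859  -0.0099  85.8752] F [ 0.164  -0.8682 -0.4233] shift [ 0.4 20.9 -0.3] turn 0.007 len 20.9
```

View pics/w5.png

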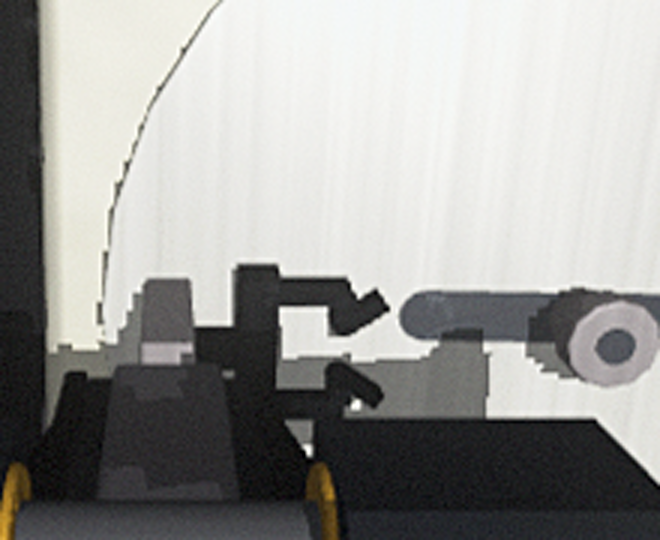

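The crop shows the tines straddling the tail, with the back face at crop (240,330), still ~10 mm ahead, and the spindle at (612,345). Push gently now, working the clip over onto the slot's line.

{"op": "arm_command", "data": {"series": [[[0,4,0],0.007],[[0,8,0],0.007],[[0,11,0],0.007],[[0,13,0],0.007],[[0.5,15,0],0.007]]}}

```text
time_s: 9.35
tool_pos: [0.4992, 0.1042, 0.1095]
tool_rot: [-180.0, 0.0, 85.5]
force: [0.5, -0.3, -1.1]
grip_width: 0.0195
grasp_force: 55.0
```

{"op": "arm_command", "data": {"series": [[[0.8,4,0],0],[[2,8,0],0],[[3.2,12,0],0],[[4.4,16,0],0],[[5.2,20,0],0]]}}

```text
time_s: 9.85
tool_pos: [0.5198, 0.1081, 0.1095]
tool_rot: [180.0, -0.0, 85.5]
force: [0.3, -0.1, -2.2]
grip_width: 0.0201
grasp_force: 55.0
```

```bash
cat >> h.py <<'E'
def look(n,clip0):
    o=env.get_obs();p,d=viewer.read_camera('wrist');np.savez(n+'.npz',p=p,d=d,o=o);K,T=camT('wrist',o)
    q=np.linalg.inv(T)@np.r_[clip0,.066,1];c=np.array([-q[0]/q[2]*K[0,0]+K[0,2],q[1]/q[2]*K[1,1]+K[1,2]]);print('clip px',c)
    # width rows: print lips & arms by threshold in disc-plane coordinates relative to the slot line
    g=p.max(2);P=plane(K,T,np.stack(np.meshgrid(np.arange(512),np.arange(384)),-1).reshape(-1,2),.066)[:,:2]
    e=np.array([np.cos(np.radians(-4.5)),np.sin(np.radians(-4.5))]);nrm=np.array([-e[1],e[0]])
    A=(P-[.5742,.1039])@np.c_[e,nrm]*1000
    return o,p,d,g,A.reshape(384,512,2)
E
python3 - <<'E'
from h import *
go(.53,.1071,.110,85.5)
o,p,d,g,A=look('w6',[.54,.106])
np.save('A.npy',A)
# map onto slot-aligned raster, ascii
x0=(np.array(o['tool_pos'])[:2]-[.5742,.1039])@[np.cos(np.radians(4.5)),-np.sin(np.radians(4.5))]*1000
print('tcp along',x0)
for lat in range(24,-26,-2):
    r=''
    for al in np.arange(x0-8,x0+55,1.5):
        k=np.argmin((A[...,0]-al)**2+(A[...,1]-lat)**2);v=g.flat[k];r+='#' if v<60 else '+' if v<130 else '.' 
    print('%4d %s'%(lat,r))
E
```

```text
t 9.85 pos [0.5198 0.1081 0.1095] [179.9973  -0.0029  85.4837] F [ 0.2838 -0.0843 -2.1522] shift [-0.2 10.3 -0.5] turn -0.0 len 10.3
clip px [287.5854 217.9123]
tcp along -54.57742246247773
  24 ..........................................
  22 ..........................................
  20 .........+++++............................
  18 ........+#####+...........................
  16 ..+++++++###############+.................
  14 ..+++++++################...#.............
  12 +++++++++#####################............
  10 +++++++++#####........########+...........
   8 +++++++++#####....++++#######+++++++++#+#+
   6 +++++++++#####...++++######++++++++++#++++
   4 #++++++++#####++#########+++++++++++###+++
   2 #++......+####++######+++++++++++++###+++.
   0 #........#####+++#####+++++++++++++####+..
  -2 #+.....++######++++####+++#############...
  -4 ++##++#########+++++++####++++++++++++#+++
  -6 +++++++########++####+#####+++++++++++++++
  -8 #+++###+#############+########++++++++++++
 -10 ###############################.....++++++
 -12 ##########################..##....++++++++
 -14 #########################+..++++++++++++++
 -16 #########################++++##+++++++++++
 -18 #######################++++###############
 -20 ########################+++###############
 -22 #########################++###############
 -24 ##########################.+##############
```

Clip is square to the slot and centred within about 1 mm. Continue to the spindle.

{"op": "arm_command", "data": {"series": [[[0,4,0],0],[[0,8,0],0],[[0,12,0],0],[[0,15,0],0],[[0,17,0],0]]}}

```text
time_s: 10.4
tool_pos: [0.5367, 0.1065, 0.1096]
tool_rot: [180.0, 0.0, 85.5]
force: [0.6, 0.5, -1.4]
grip_width: 0.0196
grasp_force: 55.0
```

{"op": "arm_command", "data": {"series": [[[0,1,0],0],[[0,2,0],0],[[0,3,0],0],[[0,4,0],0],[[0,5,0],0]]}}

```text
time_s: 10.9
tool_pos: [0.5412, 0.1063, 0.1096]
tool_rot: [-180.0, -0.0, 85.5]
force: [-0.4, -0.2, -0.9]
grip_width: 0.0201
grasp_force: 55.0
```

{"op": "arm_command", "data": {"series": [[[0,1,0],0],[[0,2,0],0],[[0,3,0],0],[[0,4,0],0],[[0,5,0],0]]}}

```text
time_s: 11.4
tool_pos: [0.5463, 0.1059, 0.1095]
tool_rot: [-180.0, -0.0, 85.5]
force: [-2.0, -0.4, -1.4]
grip_width: 0.0197
grasp_force: 55.0
```

```bash
cat >> h.py <<'E'
def asc(n):
    o,p,d,g,A=look(n,[.54,.106]);x0=(o['tool_pos'][:2]-[.5742,.1039])@[np.cos(np.radians(4.5)),-np.sin(np.radians(4.5))]*1000
    print('tcp along',x0,'F',o['force'],o['wrist_torque'])
    for lat in range(22,-16,-2):
        r=''
        for al in np.arange(x0-4,x0+60,1.5):
            k=np.argmin((A[...,0]-al)**2+(A[...,1]-lat)**2);v=g.flat[k];r+='#' if v<60 else '+' if v<130 else '.' if v>190 else '-'
        print('%4d %s'%(lat,r))
E
python3 -c "
from h import *
asc('w7')"
```

```text
clip px [247.4499 217.7159]
tcp along -28.013380674859857 F [-2.0315 -0.3808 -1.3914] [0.0691 0.4813 0.0772]
  22 ...........................................
  20 ....--######...............................
  18 ....-+######+++++++++-.....................
  16 ++++++################...-.................
  14 ++++++#################.###................
  12 ++++++############+########+...............
  10 ++++++######.......########-...............
   8 ++++++######+++++++######++++++++-+++++++++
   6 ++#+++######+++++++####++++-+++++++++++++++
   4 ++++++#################+-------++++++++++++
   2 +++++++###############++---------+++++++++#
   0 -----++##############+++---++-----++++++++#
  -2 -----++##############++#-+++++----##+++####
  -4 ############+++++++##++++++####++++++++++++
  -6 ############+++###+##++++######++++++++++++
  -8 ######################+++++###+++++++++++++
 -10 #######################++++++++++++++++++++
 -12 ######################+-+++++++++++++++++++
 -14 ######################--++++-++++++++++++++
```

Contact with the spindle felt (~2 N) – it is floating along. Continue by small steps.

{"op": "arm_command", "data": {"series": [[[0,1,0],0],[[0,2,0],0],[[0,3,0],0],[[0,4,0],0],[[0,5,0],0]]}}

```text
time_s: 11.95
tool_pos: [0.5502, 0.1055, 0.1093]
tool_rot: [-179.8, 0.0, 85.5]
force: [-5.7, 1.3, 0.9]
grip_width: 0.02
grasp_force: 55.0
```

{"op": "arm_command", "data": {"series": [[[0,1,0],0],[[0,2,0],0],[[0,3,0],0],[[0,4,0],0],[[0,5,0],0]]}}

```text
time_s: 12.45
tool_pos: [0.5533, 0.1052, 0.1087]
tool_rot: [-179.6, 0.0, 85.5]
force: [-8.3, 1.2, 1.7]
grip_width: 0.0194
grasp_force: 55.0
```

{"op": "arm_command", "data": {"series": [[[0,0.6,0],0],[[0,1.2,0],0],[[0,1.8,0],0],[[0,2.4,0],0],[[0,3,0],0]]}}

```text
time_s: 12.95
tool_pos: [0.5606, 0.1045, 0.11]
tool_rot: [179.8, -0.0, 85.5]
force: [0.4, 0.3, -2.2]
grip_width: 0.0199
grasp_force: 55.0
```

```bash
python3 -c "
from h import *
asc('w8')"
```

```text
clip px [225.4463 217.1732]
tcp along -13.569275151821673 F [ 0.4217  0.2568 -2.1732] [-0.0879  0.0745 -0.0536]
  22 .-...................-...-.-.-.-.....--..-.
  20 .-......######........-..-.-.-.-....-.-....
  18 ........######++++---------..-........-..-.
  16 ++++++.+################-.-..-.-...-.-----.
  14 ++++++.+#################-+##.---....--..-.
  12 ++++++.+######################.--..-.------
  10 ++++++.+######....-..#########.--....--..-.
   8 +++++++##########++++#######++++++.-------.
   6 ++++++#########++++--+####+++++++++-.-----.
   4 ++++++##########+#--+---+++++++++++#.-----.
   2 #+#++++########+++++###--++++++++++#------.
   0 -----++######+++++++++#---+++++++++-.--.-.+
  -2 -----++######++++#####+---++##+###+++++...+
  -4 #############++++######++#+++++++++++++++++
  -6 ##############+########+++##+++++++++++++++
  -8 ######################++++####+++++++++++++
 -10 ###################++++++-####-++++++++++++
 -12 ####################++++#+--#-.++++++++++++
 -14 ########################+--++++++++++++++++
```

It snapped. Push on to feel the hard stop.

{"op": "arm_command", "data": {"series": [[[0,0.7,0],0],[[0,1.4,0],0],[[0,2.1,0],0],[[0,2.8,0],0],[[0,3.5,0],0]]}}

```text
time_s: 13.5
tool_pos: [0.5629, 0.1044, 0.1096]
tool_rot: [180.0, -0.0, 85.5]
force: [0.3, 0.3, -1.2]
grip_width: 0.0198
grasp_force: 55.0
```

{"op": "arm_command", "data": {"series": [[[0,0.6,0],0],[[0,1.2,0],0],[[0,1.8,0],0],[[0,2.4,0],0],[[0,3,0],0]]}}

```text
time_s: 14.0
tool_pos: [0.5645, 0.1044, 0.1092]
tool_rot: [-179.8, 0.0, 85.5]
force: [-4.7, 0.5, 0.7]
grip_width: 0.0197
grasp_force: 55.0
```

{"op": "arm_command", "data": {"series": [[[0,0.5,0],0],[[0,1,0],0],[[0,1.5,0],0],[[0,2,0],0],[[0,2,0],0]]}}

```text
time_s: 14.5
tool_pos: [0.5649, 0.1044, 0.1087]
tool_rot: [-179.6, 0.0, 85.5]
force: [-7.5, 0.7, 2.1]
grip_width: 0.0195
grasp_force: 55.0
```

{"op": "arm_command", "data": {"series": [[[0,0.7,0],0],[[0,1.4,0],0],[[0,2.1,0],0],[[0,2.8,0],0],[[0,3,0],0]]}}

```text
time_s: 15.0
tool_pos: [0.5654, 0.1044, 0.1079]
tool_rot: [-179.3, 0.1, 85.5]
force: [-12.5, 0.6, 3.9]
grip_width: 0.0196
grasp_force: 55.0
```

```bash
python3 -c "
from h import *
asc('w9')"
```

```text
clip px [218.9268 218.4323]
tcp along -8.798345156782869 F [-12.4775   0.6119   3.8509] [ 0.1191  3.3891 -0.0055]
  22 -....--.---....-..--..-.-.-----.-.------.--
  20 -....+#####+...-..--.----------.-------..--
  18 -----################----.---.-...------.--
  16 ++++#################+--.-----..--------.--
  14 +++++#################+-##+---..-.------.--
  12 ++++++#####+++++###########---.---------.--
  10 ++++++#####-..---.+#######+.-----.------.--
   8 ++++++#####++++##+#######++++++---------.--
   6 ++++++######++++++++####++++++++--------.--
   4 ++++++#######++#+#++##++++++++++#.------.--
   2 ------#####++++++++++#++++++++++#.---------
   0 -----+#####++++###++++###+#+##++-.--..-..-+
  -2 +++++#####++++#####++++########++++++++++++
  -4 ##########+++######++++#+++++++++++++++++++
  -6 ###################+#++###+++++++++++++++++
  -8 ###################++++####-+++++++++++++++
 -10 ###################++##+###---..+++++++++++
 -12 ###################+###.-++----.+++++++++++
 -14 ######################--+++++++++++++++++++
```

Hard stop: 12.5 N with no travel. Ease back, then lift.

{"op": "arm_command", "data": {"series": [[[0,-3,0],0],[[0,-6,0],0],[[0,-10,0],0],[[0,-13,0],0],[[0,-14,0],0]]}}

```text
time_s: 15.55
tool_pos: [0.5573, 0.105, 0.1101]
tool_rot: [179.9, -0.0, 85.5]
force: [0.8, -0.0, -1.1]
grip_width: 0.0199
grasp_force: 55.0
```

{"op": "arm_command", "data": {"series": [[[0,0,-3],0],[[0,0,-15],0],[[0,0,-35],0],[[0,0,-60],0],[[0,0,-80],0]]}}

```text
time_s: 16.05
tool_pos: [0.5576, 0.1049, 0.1921]
tool_rot: [179.9, -0.0, 85.5]
force: [1.1, 0.9, -1.1]
grip_width: 0.0197
grasp_force: 55.0
```

Run:
```python
from h import *
go(.4834,-.2183,.19,73.84)
o=env.get_obs();p,d=viewer.read_camera('wrist');np.savez('w10.npz',p=p,d=d,o=o)
c=p[120:240,180:360];cv2.imwrite('pics/w10.png',cv2.resize(c,None,fx=4,fy=4,interpolation=cv2.INTER_CUBIC))
```

```text
t 16.05 pos [0.5576 0.1049 0.1921] [179.8638  -0.0461  85.4539] F [ 1.0706  0.8747 -1.1394] shift [-328.1  -48.4    1.7] turn 0.203 len 331.6
```

View pics/w10.png

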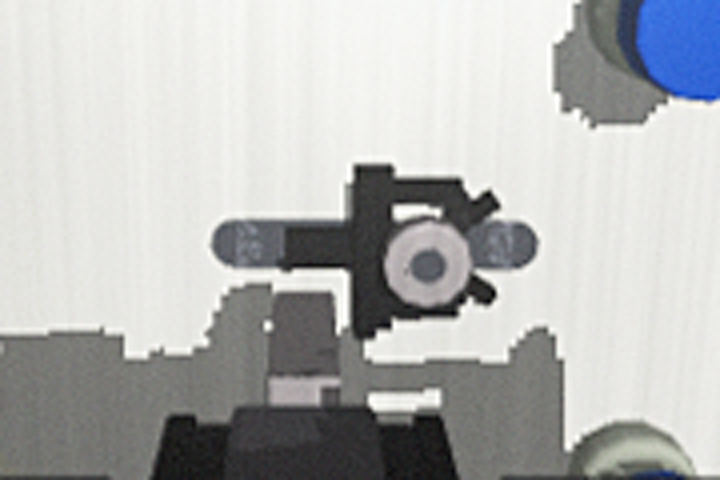

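The clip sits around the spindle (crop (425,262)) with its lips closed beyond it, at (490,205) and (480,292), and its back wall against it. Now I'll return the fork.

{"op": "arm_command", "data": {"series": [[[-25,-4,0],0.02],[[-70,-10,0],0.06],[[-115,-17,0],0.1],[[-160,-24,0],0.15],[[-205,-30,0],0.2]]}}

```text
time_s: 16.6
tool_pos: [0.5095, -0.0994, 0.1893]
tool_rot: [180.0, -0.0, 73.9]
force: [1.5, 0.4, -1.2]
grip_width: 0.0196
grasp_force: 55.0
```

{"op": "arm_command", "data": {"series": [[[-35,0,0],0],[[-75,0,0],0],[[-108,0,0],0],[[-120,0,0],0],[[-121,0,0],0]]}}

```text
time_s: 17.1
tool_pos: [0.4762, -0.2156, 0.1895]
tool_rot: [-180.0, 0.0, 73.8]
force: [0.7, -0.2, -0.7]
grip_width: 0.0196
grasp_force: 55.0
```

{"op": "arm_command", "data": {"series": [[[0,0,0],0],[[0,0,0],0],[[0,0,0],0],[[0,0,0],0],[[0,0,0],0]]}}

```text
time_s: 17.6
tool_pos: [0.4776, -0.2127, 0.1895]
tool_rot: [-180.0, -0.0, 74.1]
force: [-0.8, -0.6, -1.6]
grip_width: 0.0198
grasp_force: 55.0
```

```bash
cat > f.py <<'E'
from h import *
def forkin(n):
    z=np.load(n+'.npz',allow_pickle=True);o=z['o'].item();K,T=camT('wrist',o);P=cloud(K,T,z['d']);Q=(P.reshape(-1,3)-o['tool_pos'])@tcp(o)[:3,:3]
    q=Q[(np.abs(Q[:,1])<.025)&(np.abs(Q[:,0])<.03)&(Q[:,2]>.012)&(Q[:,2]<.06)]*1000
    for a in range(12,60,8):
        s=q[(q[:,2]>=a)&(q[:,2]<a+8)]
        if len(s): print(n,a,len(s),'x',np.percentile(s[:,0],[2,98]),'y',np.percentile(s[:,1],[2,50,98]),'zmax',s[:,2].max())
E
python3 - <<'E'
from f import *
go(.4834,-.2183,.19,73.84)
o=env.get_obs();p,d=viewer.read_camera('wrist');np.savez('w11.npz',p=p,d=d,o=o)
forkin('w4');forkin('w10');forkin('w11')
K,T=camT('wrist',o);P=cloud(K,T,d);m=np.hypot(P[...,0]-.484,P[...,1]+.218)<.09
for a,b in ((.028,.042),(.005,.016)):
    Q=P[m&(P[...,2]>a)&(P[...,2]<b)];print(len(Q),cv2.minAreaRect((Q[:,:2]*1000).astype(np.float32)))
E
```

```text
t 17.6 pos [ 0.4776 -0.2127  0.1895] [-179.9988   -0.0051   74.0825] F [-0.7838 -0.6177 -1.6092] shift [-3.8  7.1 -0.5] turn 0.004 len 8.0
w4 12 91 x [15.6469 16.6538] y [-5.5302 -0.4633  4.0258] zmax 19.932186416184415
w4 20 74 x [15.6023 16.6416] y [-5.7453 -1.0495  3.669 ] zmax 27.819778517726053
w4 28 66 x [15.7656 16.6852] y [-5.3614 -0.7597  3.8288] zmax 35.90206919789739
w4 36 60 x [15.9251 16.6912] y [-5.5524 -1.0886  3.9764] zmax 43.62363725158939
w4 44 28 x [15.6939 16.4248] y [-5.324  -0.4537  3.7669] zmax 48.09639845373803
w10 12 93 x [15.742  16.5742] y [-5.5231 -1.0168  4.011 ] zmax 19.98026598575246
w10 20 72 x [15.8157 16.6396] y [-5.749  -1.0496  3.6539] zmax 27.912907174537683
w10 28 67 x [15.7508 16.5779] y [-5.351  -1.0645  3.8563] zmax 35.852213503449185
w10 36 62 x [15.6937 16.6824] y [-5.5418 -0.7711  4.0023] zmax 43.81985412706524
w10 44 28 x [15.8213 16.4805] y [-5.3291 -0.4537  3.7723] zmax 48.02194856588276
w11 12 89 x [15.638  16.6431] y [-5.5229 -1.0214  4.0804] zmax 19.99197768558538
w11 20 76 x [15.7654 16.6963] y [-5.7355 -1.0421  3.6617] zmax 27.886343051645454
w11 28 67 x [15.9211 16.639 ] y [-5.3561 -0.4586  3.872 ] zmax 35.98204562914067
w11 36 60 x [15.7838 16.6153] y [-5.541  -1.085   4.0279] zmax 43.86777562556874
w11 44 27 x [15.8686 16.5841] y [-5.321  -1.1019  3.4745] zmax 47.54021716911799
1220 ((484.3342590332031, -218.09873962402344), (56.45354461669922, 34.871559143066406), 73.83648681640625)
3579 ((484.35400390625, -217.48809814453125), (88.5513687133789, 70.22161102294922), 74.07940673828125)
```

The fork has not moved in the grip, so the grasp pose fits. Align over the well.

{"op": "arm_command", "data": {"series": [[[-2,4,5],0.003],[[-3.8,7,20],0.003],[[-3.8,7,45],0.003],[[-3.8,7,65],0.003],[[-3.8,7,75],0.003]]}}

```text
time_s: 18.15
tool_pos: [0.4815, -0.2187, 0.1116]
tool_rot: [-179.8, 0.0, 73.8]
force: [-0.0, -0.4, -0.7]
grip_width: 0.0196
grasp_force: 55.0
```

{"op": "arm_command", "data": {"series": [[[0,0,0],0],[[0,0,0],0],[[0,0,0],0],[[0,0,0],0],[[0,0,0],0]]}}

```text
time_s: 18.65
tool_pos: [0.4836, -0.219, 0.1152]
tool_rot: [179.9, -0.0, 73.8]
force: [-0.3, 0.3, -1.2]
grip_width: 0.0198
grasp_force: 55.0
```

```bash
python3 -c "
from h import *
go(.4834,-.2183,.0576,73.84)"
```

```text
t 18.65 pos [ 0.4836 -0.219   0.1152] [179.9195  -0.0227  73.8498] F [-0.2913  0.3201 -1.2375] shift [ 0.6 -0.4 57.6] turn 0.0 len 57.6
```

{"op": "arm_command", "data": {"series": [[[0.6,0,6],0],[[0.6,0,13],0],[[0.6,0,20],0],[[0.6,0,25],0],[[0.6,0,27],0]]}}

```text
time_s: 19.15
tool_pos: [0.4827, -0.2182, 0.0866]
tool_rot: [-179.9, 0.0, 73.8]
force: [0.9, 0.2, -0.2]
grip_width: 0.0202
grasp_force: 55.0
```

{"op": "arm_command", "data": {"series": [[[0,0,0],0],[[0,0,0],0],[[0,0,0],0],[[0,0,0],0],[[0,0,0],0]]}}

```text
time_s: 19.65
tool_pos: [0.4834, -0.2184, 0.0878]
tool_rot: [180.0, -0.0, 73.8]
force: [-0.2, -0.4, -1.0]
grip_width: 0.02
grasp_force: 55.0
```

```bash
python3 -c "
from h import *
go(.4834,-.2183,.0576,73.84)"
```

```text
t 19.65 pos [ 0.4834 -0.2184  0.0878] [179.9742  -0.0094  73.8446] F [-0.1867 -0.4232 -1.0289] shift [ 0.1 -0.  30.2] turn 0.0 len 30.2
```

Perfectly aligned; in at moderate steps.

{"op": "arm_command", "data": {"series": [[[0,0,2],0],[[0,0,5],0],[[0,0,8],0],[[0,0,11],0],[[0,0,14],0]]}}

```text
time_s: 20.15
tool_pos: [0.4832, -0.2183, 0.0732]
tool_rot: [-180.0, -0.0, 73.8]
force: [0.3, -0.4, -1.4]
grip_width: 0.0198
grasp_force: 55.0
```

{"op": "arm_command", "data": {"series": [[[0,0,3],0],[[0,0,6],0],[[0,0,9],0],[[0,0,11],0],[[0,0,13],0]]}}

```text
time_s: 20.65
tool_pos: [0.4833, -0.2184, 0.0604]
tool_rot: [180.0, -0.0, 73.8]
force: [-0.6, -0.5, -2.1]
grip_width: 0.0198
grasp_force: 55.0
```

{"op": "arm_command", "data": {"series": [[[0,0,0.8],0],[[0,0,1.6],0],[[0,0,2.4],0],[[0,0,3],0],[[0,0,3],0]]}}

```text
time_s: 21.15
tool_pos: [0.4833, -0.2183, 0.0576]
tool_rot: [180.0, -0.0, 73.8]
force: [-0.0, -0.6, -1.5]
grip_width: 0.0196
grasp_force: 55.0
```

{"op": "arm_command", "data": {"series": [[[0,0,0.5],0],[[0,0,0.5],0],[[0,0,0.5],0],[[0,0,0.5],0],[[0,0,0.5],0]], "grip": -1}}

```text
time_s: 21.65
tool_pos: [0.4833, -0.2184, 0.0571]
tool_rot: [180.0, -0.0, 73.8]
force: [-0.7, -0.1, 0.4]
grip_width: 0.0517
grasp_force: 0.0
```

{"op": "arm_command", "data": {"series": [[[0,0,0],0],[[0,0,0],0],[[0,0,0],0],[[0,0,0],0],[[0,0,0],0]]}}

```text
time_s: 22.15
tool_pos: [0.4832, -0.2183, 0.0571]
tool_rot: [180.0, -0.0, 73.8]
force: [0.1, -0.6, -0.5]
grip_width: 0.0853
grasp_force: 0.0
```

{"op": "arm_command", "data": {"series": [[[0,0,-5],0],[[0,0,-25],0],[[0,0,-60],0],[[0,0,-100],0],[[0,0,-145],0]]}}

```text
time_s: 22.65
tool_pos: [0.4824, -0.2183, 0.2032]
tool_rot: [-179.9, 0.0, 73.8]
force: [2.3, 0.2, -0.0]
grip_width: 0.0871
grasp_force: 0.0
```

{"op": "arm_command", "data": {"series": [[[0,0,-25],0],[[0,0,-40],0],[[0,0,-40],0],[[0,0,-40],0],[[0,0,-40],0]]}}

```text
time_s: 23.15
tool_pos: [0.4823, -0.2179, 0.2402]
tool_rot: [-179.8, 0.0, 73.8]
force: [1.0, -0.2, -1.0]
grip_width: 0.0868
grasp_force: 0.0
```

Run:
```python
from h import *
o=env.get_obs();p,d=viewer.read_camera('wrist');print(o['time_s'],o['tool_pos'],o['grip_width'],o['joint_velocities'])
K,T=camT('wrist',o);P=cloud(K,T,d);near=np.hypot(P[...,0]-.484,P[...,1]+.218)<.09
for a,b in ((.085,.125),(.028,.042),(.005,.016)):
    Q=P[near&(P[...,2]>a)&(P[...,2]<b)]
    print(len(Q),np.median(Q[:,2]) if len(Q) else '',cv2.minAreaRect((Q[:,:2]*1000).astype(np.float32)))
p2,d2=viewer.read_camera('top');p1=np.load('top0.npz')['p']
def blobs(p):
    m=cv2.inRange(cv2.cvtColor(p,cv2.COLOR_BGR2HSV),(100,150,80),(130,255,255));n,l,s,c=cv2.connectedComponentsWithStats(m);return [(s[i,4],c[i].round(1)) for i in range(1,n) if s[i,4]>50]
print(blobs(p1));print(blobs(p2))
```

```text
23.15 [ 0.4823 -0.2179  0.2402] 0.0868043626161827 [ 0.1136  0.1308  0.063  -0.0356  0.0065  0.0056 -0.0134]
595 0.10506793517737606 ((482.4675598144531, -216.98191833496094), (23.552194595336914, 19.498804092407227), 73.28849792480469)
733 0.03498934343858778 ((484.2232971191406, -217.2576141357422), (54.96914291381836, 34.99945831298828), 73.79218292236328)
2531 0.009171541802254546 ((484.1275939941406, -217.52737426757812), (88.47804260253906, 69.97968292236328), 74.02986907958984)
[(np.int32(101), array([72.2, 98. ])), (np.int32(475), array([368. , 106.7])), (np.int32(124), array([161. , 136.4])), (np.int32(125), array([214.3, 138.2])), (np.int32(385), array([312.4, 270.5]))]
[(np.int32(102), array([72., 98.])), (np.int32(475), array([368. , 106.7])), (np.int32(124), array([161. , 136.4])), (np.int32(126), array([214.2, 138.2])), (np.int32(385), array([312.4, 270.5]))]
```

The fork stands upright at its original height with its foot on the well floor. The vials, jar and cap have not moved.

```bash
python3 -c "
from cell import env
print(env.sign_off())"
```

```text
the job is handed in; nothing more can be done
None
```

The clip snapped home on the spindle (peak reading 12.5 N, against the hard stop), the fork is back upright in its holder and released, the vials, jar and cap have not moved, and the job was handed in at about 23 s.

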